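# Find the fullest stud tin by feel

## Task

Pull the three identical closed tins of weld studs up out of the spring-clip rack and find by feel which one is the fullest, that is the heaviest. Set the two lighter ones down upright on the steel welding plate, without dropping them, and finish still holding the heaviest one upright and still in the gripper, its underside at least 10 cm higher than the plate's top. Leave the fittings, the tools and everything else lying around where they are.

Things in the scene. Friction and masses are not known exactly. Their poses are not given: they have to be found in the camera images.
- tin_a: one of three identical closed tins, steel ends, yellow label with red stripe, 88 mm high: plain body 57 mm across from 8 mm above the underside to the top, foot seam 62 mm across (straight to 3.5 mm, then a cone in to the body at 8 mm). Origin: centre of the underside, z up its axis; yaw means nothing. Starts at any one of the rack's three places; any of the three may be the heaviest
- tin_b: second of the three identical tins (see tin_a). Each weighs 0.2 to 0.7 kg, not to be seen from outside; the heaviest exceeds each of the others by at least 0.19 kg. The studs are packed in and may shift a millimetre or two inside
- tin_c: third of the three identical tins (see tin_a, tin_b)
- rack: fixed clip rack: blue steel channel 306 mm long (its y), 78 mm wide (its x), floor 5 mm thick, 4 mm flanges along both long sides with tops 18 mm over the bench. Origin: centre of its underside on the bench, z up. Tins stand on its floor at x = 0, y = -92, 0 and +92 mm. The x sides of a tin are free above the flanges, so fingers can close along the rack's x
- plate: fixed cast-iron welding plate, 300 mm (its x) by 360 mm (its y), flat dark steel top 50 mm over the bench. Origin: centre of its underside on the bench, z up. Its top is clear where x is below +40 mm; fittings lie near the far edge (x above +60 mm). A tin's whole foot is on it when the tin's centre is within 119 mm (x) and 149 mm (y) of the middle
- socket_a: bystander: hexagonal steel weld-on socket, 30 mm across flats, 22 mm high, on the plate near its far edge. Origin: centre of underside
- socket_b: bystander: second hexagonal steel socket, like socket_a
- tee: bystander: steel tee fitting lying on the plate near its far edge, 62 mm along its y, branch 32 mm towards its -x, 30 mm high. Origin: on the plate under the middle of the run
- spray: bystander: white bottle of anti-spatter with red cap on the bench beyond the rack, 62 mm across, 170 mm high. Origin: centre of underside
- wire_brush: bystander: wire brush about 240 mm long lying on the bench between robot and rack. Origin: on the bench under it, x along its handle
- hammer: bystander: hammer about 270 mm long lying on the bench between robot and plate. Origin: on the bench under it, x along its handle
- clips (a point): the rack's middle at the height of the spring noses, 13.6 mm over the bench. On the two y sides of each tin an upright spring leaf, 22 mm wide, 41 mm high, has a rounded nose that snaps over the foot seam. A straight upward pull of about 8 to 14 N besides the tin's weight draws the seam past the noses; after 20 mm of lift the tin is free
Things that resemble listed ones, but are neither listed nor needed, are in the scene too. Leave any brown or orange look-alike of the tin_c alone.

How it is judged:
By the outcome, as a careful person would: the job done as asked, in the order asked, and still so for the second after the job is handed in, while the arm keeps its last pose, push and grip.
It also fails if it takes over 72 s, if anything falls off the work surface, if the arm or the gripper's body presses on something with over 40 N, if the wrist force passes 120 N, or if a joint passes its speed limit or range.

## Robot

A 6-joint arm with a two-finger parallel gripper is mounted at the origin on the work surface. World frame = base frame: x ahead of the robot, y to its left, z up, the work surface at z = 0. Lengths are in mm, angles in rad, forces in N, time in s.
With the tool pointing down it reaches from about 325 to 875 mm from the base axis. Payload 4.4 kg.
Tool frame: the origin (TCP) lies on the centre line of the jaws, within the pads' length; the fingertips stand ahead of it and the grasp point (between the pads) lies 6 mm ahead of it (ctrl.tcp_to_tips is the z of the fingertips in the tool frame, in mm); z points along the fingers, y is the line along which they close (so a half turn about z gives the same grasp; the last joint's range is limited). The gripper opens to 85 mm and grips with 20 to 120 N. Pads are 22 mm wide; open, the fingers measure 114 mm over their backs; the gripper's body (76 mm by 85 mm) begins 54 mm behind the grasp point. The pads swing forward as they close: fully open they stand 13 mm farther back than shut.
Start: joints at [-1.312, 0.207, 1.542, -0, 1.393, -0.15], TCP at [229.083, -527.398, 229.982] pointing down, gripper open.
Joint ranges: [-2.73, 2.73], [-0.86, 2.22], [0.23, 2.46], [-1.11, 4.25], [0.08, 2.63], [-2.82, 2.82]. Speed limits (rad/s): [2.79, 2.79, 3.14, 3.14, 3.14, 3.14].

## Interface

Orientations are given as a 3x3 rotation matrix whose columns are the frame's x, y, z axes.
In Python, from plant import ctrl, sensors, optics gives the robot as it stands. Calls block until the motion is done:
- ctrl.move_ptp(position, orientation): joint-space move of the TCP to a pose.
- ctrl.move_l(position, rot=None, vel=150, threshold=None): straight line of the TCP; rot=None keeps the orientation; vel is the mean speed in mm/s. With threshold (N) it stops when the force on the tool has changed by that much, and returns True; else False.
- ctrl.set_joints(angles): joint-space move.
- ctrl.gripper_to(opening, force=None): finger opening in mm; force is the grip in N (None keeps the last); returns when the fingers have stopped.
- ctrl.hold(seconds).
- ctrl.solve_ik(position, orientation): joint angles nearest the present ones, or None.
- sensors.read_state(): the state.
- optics.grab_frame(name): name is "scene" or "top" or "wrist"; returns (picture, depth): 420x560x3 uint8, red, green, blue; 420x560 float32, mm along the optical axis (not along the pixel's ray), 0 where there is no reading.
- optics.camera_params(name): a dict with "mtx" (3x3 intrinsics, pixels), "k1" (the pictures are not rectified: a ray, as slopes to the right and down, at radius r is drawn at 1 + k1 r^2 times it, then the intrinsics apply), "R" (3x3) and "t" (3): a world point X has camera coordinates R X + t; the wrist camera has in their place "T_tool_cam" (4x4, takes a point from camera to tool coordinates, whose origin is the TCP and whose axes are the flange's). Camera axes: x right, y down, z forward; pixel columns grow to the right and rows downward; lengths in mm; the calibration is good to about 2 mm. A picture is of the moment at which its call begins: read the wrist's pose just before it. camera_params takes no time and is no camera call.
A pose or a line that the arm cannot do raises ctrl.MotionError and nothing moves.
- ctrl.finish_job(): hands the job in; it is judged then, once.
The state is a dict: "t": time; "q": joint angles; "qvel": joint speeds; "tau": joint torques, N m; "eef_pos": TCP position; "eef_rot": TCP orientation; "force": force on the tool from outside, world axes, zero at the start; "wrist_torque": the same for the moment, N m; "grip_width": finger opening in mm; "grasp_force": force on a finger pad.
Only numpy, scipy, OpenCV 4.12 (cv2) and the standard library are available. Lean on these libraries where they do the work, as an engineer would, in place of code of your own. Each camera call takes 0.05 s, during which the arm holds its last target. There are 200 camera calls.

## Working session

There is one attempt and no reset: what is moved stays moved. The work goes in short steps, each a Python script; the robot and the scene stay as the last script left them, time stands still between calls to the robot, and variables do not carry over. Pictures are saved under pics/ and viewed, at most 10 in all, crops included, and the job is handed in when it is done.

```bash
mkdir -p pics; ls; cat > h.py <<'E'
import numpy as np, cv2
from plant import ctrl, sensors, optics
def grab(name):
    s=sensors.read_state(); im,d=optics.grab_frame(name); p=optics.camera_params(name)
    np.savez(f'{name}.npz',im=im,d=d,pos=s['eef_pos'],rot=s['eef_rot'],**p); return im,d
def world(name,u,v,z=None,depth=None):
    f=np.load(f'{name}.npz'); K=f['mtx']; k=float(f['k1'])
    x=np.array([(u-K[0,2])/K[0,0],(v-K[1,2])/K[1,1]]); y=x.copy()
    for _ in range(20): y=x/(1+k*(y@y))
    r=np.array([*y,1.])
    if 'T_tool_cam' in f:
        T=f['T_tool_cam']; R=f['rot']@T[:3,:3]; c=f['rot']@T[:3,3]+f['pos']
    else: R=f['R'].T; c=-R@f['t']
    w=R@r
    if z is not None: return c+w*(z-c[2])/w[2]
    if depth is None:
        a=f['d'][int(v)-1:int(v)+2,int(u)-1:int(u)+2]; depth=np.median(a[a>0])
    return c+w*depth
E
python3 - <<'E'
from h import *
for n in('scene','top'):
    im,d=grab(n); cv2.imwrite(f'pics/{n}0.png',cv2.resize(im[:,:,::-1],(800,600),interpolation=cv2.INTER_CUBIC))
print(sensors.read_state(),ctrl.tcp_to_tips)
E
```

```text
pics
{'t': 0.1, 'q': array([-1.31147414e+00,  2.07378382e-01,  1.54280503e+00, -1.80219674e-05,
        1.39346042e+00, -1.50522357e-01]), 'qvel': array([ 1.57303054e-03, -3.11026604e-03, -3.26050851e-03,  1.92669087e-05,
        3.84019244e-05,  2.43759686e-04]), 'tau': array([-8.42133850e-04, -3.84096301e+01, -2.92548966e+01, -1.57423410e-04,
        4.89255748e-03,  1.36984031e-05]), 'eef_pos': array([ 228.91705141, -526.7363509 ,  228.91996784]), 'eef_rot': array([[ 9.17181583e-01,  3.98469132e-01, -5.43121831e-04],
       [ 3.98469396e-01, -9.17179496e-01,  1.97805117e-03],
       [ 2.90052124e-04, -2.03064953e-03, -9.99997896e-01]]), 'force': array([ 0.6367597 , -0.22609411,  0.52194041]), 'wrist_torque': array([ 0.03379148,  0.02135129, -0.02188481]), 'grasp_force': 0.0, 'grip_width': 85.31897138036005} 25.0
```

View pics/scene0.png

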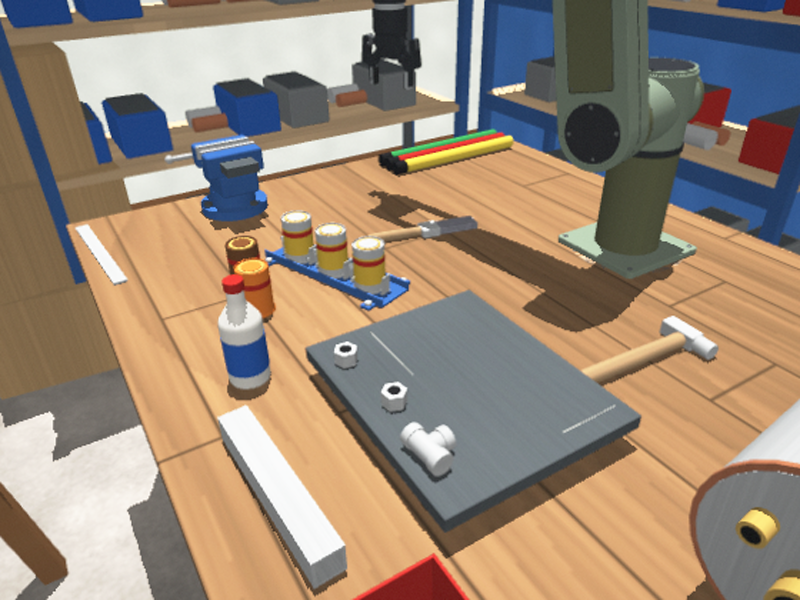

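View pics/top0.png

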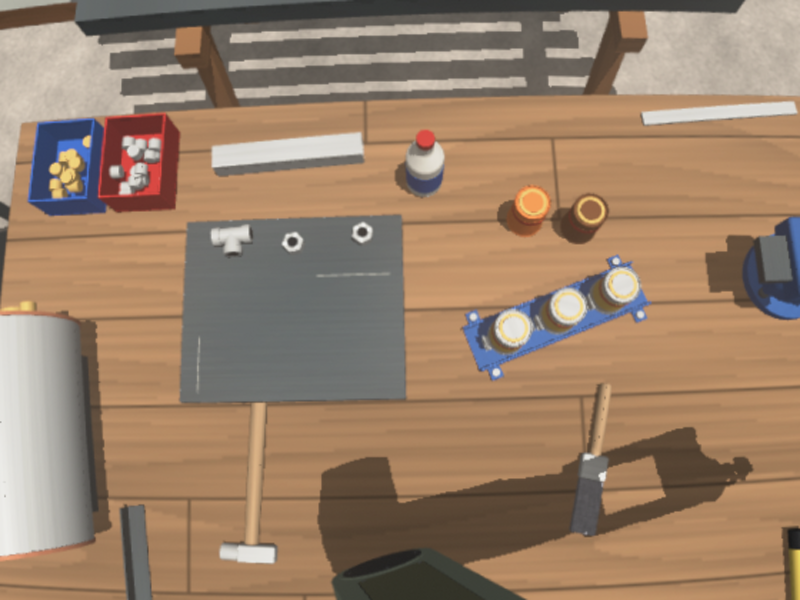

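Top view: the rack holds three yellow/white tins with tops at (513,329), (567,308) and (621,286). The orange (532,205) and brown (590,215) cans stand outside the rack, so they are the look-alikes. The plate corners are (188,222), (402,215), (405,398) and (181,402).

```bash
python3 - <<'E'
from h import *
np.set_printoptions(precision=1,suppress=True)
s=.7
for p in [(513,329),(567,308),(621,286)]: print('tin',world('top',p[0]*s,p[1]*s,z=93),world('top',p[0]*s,p[1]*s))
for p in [(188,222),(402,215),(405,398),(181,402),(230,237),(292,241),(362,232)]: print('plate',world('top',p[0]*s,p[1]*s,z=50),world('top',(p[0])*s,p[1]*s))
for p in [(532,203),(592,211),(426,140)]: print('other',world('top',p[0]*s,p[1]*s))
im=np.load('top.npz')['im'][175:275,315:465,::-1]
cv2.imwrite('pics/crop1.png',cv2.resize(im,None,fx=5,fy=5,interpolation=cv2.INTER_CUBIC))
E
```

```text
tin [ 509.3 -139.    93. ] [ 509.3 -139.    92.8]
tin [ 539.  -223.2   93. ] [ 539.2 -223.5   91.6]
tin [ 570.8 -309.6   93. ] [ 571.1 -310.    91.6]
plate [711.8 381.2  50. ] [729.3 399.3  -0.1]
plate [709.6  23.9  50. ] [727.5  24.5  -1.5]
plate [413.  27.  50.] [415.8  27.7   1.1]
plate [413.8 381.3  50. ] [416.5 398.4   2.9]
plate [682.6 308.3  50. ] [674.  300.5  76.8]
plate [671.7 204.6  50. ] [664.7 200.4  72.4]
plate [682.8  89.8  50. ] [675.9  88.1  71.6]
other [ 710.4 -182.3   87.2]
other [ 695.  -277.1   86.2]
other [784.2 -16.1 169.7]
```

View pics/crop1.png

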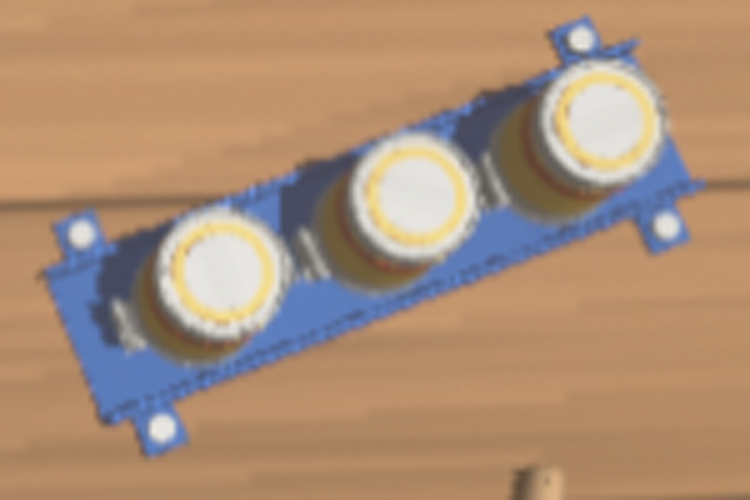

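The crop confirms it: three white-topped yellow tins in the rack, at crop (222,271), (414,196) and (602,123). The spacing works out at 91.5 mm, z is about 92, and the rack yaw is about 0.34. Next is a wrist check above the middle tin.

```bash
cat >> h.py <<'E'
def Rd(yaw,flip=1):  # tool down, closing line (tool y) at angle yaw
    y=flip*np.array([np.cos(yaw),np.sin(yaw),0]); z=np.array([0,0,-1.]); return np.c_[np.cross(y,z),y,z]
E
python3 - <<'E'
from h import *
np.set_printoptions(precision=2,suppress=True)
for f in(1,-1):
  for p in [(509,-139,64),(571,-310,64),(510,100,110),(510,300,110)]: print(f,ctrl.solve_ik(np.array(p,float),Rd(.343,f)))
ctrl.move_ptp(np.array([539,-223,270.]),Rd(.343,1) if ctrl.solve_ik(np.array([539,-223,270.]),Rd(.343,1)) is not None else Rd(.343,-1))
ctrl.hold(.2)
im,d=grab('wrist'); cv2.imwrite('pics/w1.png',cv2.resize(im[:,:,::-1],(800,600),interpolation=cv2.INTER_CUBIC))
s=sensors.read_state(); print(s['t'],s['eef_pos'],s['q'],s['force'])
E
```

```text
1 [-0.43  0.31  1.8  -0.    1.04 -0.77]
1 [-0.63  0.53  1.47 -0.    1.14 -0.97]
1 [ 0.03  0.22  1.79 -0.    1.13 -0.32]
1 [ 0.39  0.36  1.61 -0.    1.17  0.04]
-1 [-0.43  0.31  1.8  -0.    1.04  2.37]
-1 [-0.63  0.53  1.47 -0.    1.14  2.17]
-1 None
-1 None
1.95 [ 538.59 -223.86  269.86] [-0.54  0.2   1.47 -0.    1.47 -0.88] [0.17 0.51 0.81]
```

View pics/w1.png

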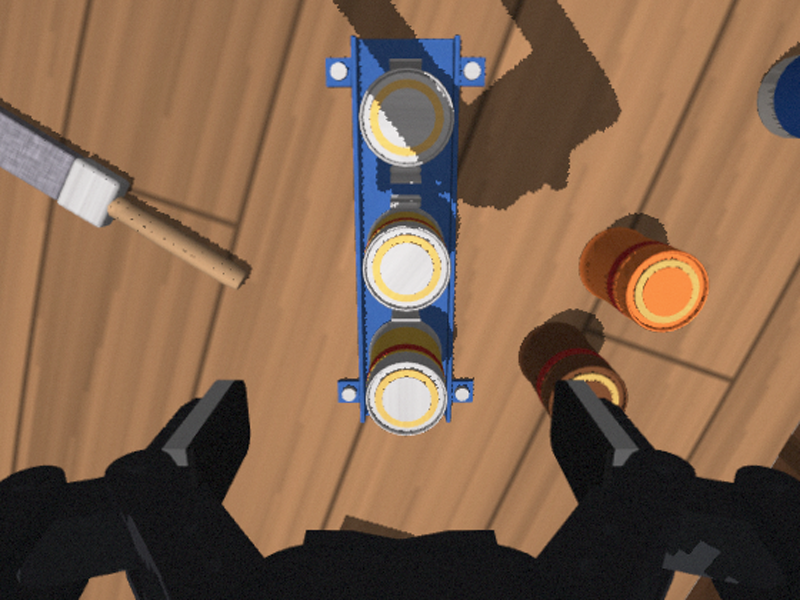

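The wrist view shows the tin tops at (407,117), (406,267) and (406,398), with the rack axis nearly vertical in the picture. The orange can (667,288) and brown can (575,370) are off to the right.

```bash
python3 - <<'E'
from h import *
np.set_printoptions(precision=1,suppress=True)
P=[world('wrist',u*.7,v*.7,z=93) for u,v in [(407,117),(406,267),(406,398)]]
for p in P: print(p)
for u,v in [(407,117),(406,267),(406,398)]: print(world('wrist',u*.7,v*.7))
d=P[2]-P[0]; print(np.arctan2(d[1],d[0]),np.hypot(*d[:2]))
E
```

```text
[ 513.6 -137.9   93. ]
[ 543.7 -223.8   93. ]
[ 574.7 -310.4   93. ]
[ 513.6 -137.9   93. ]
[ 543.7 -223.9   92.4]
[ 574.8 -310.7   92.3]
-1.2300850991330199 183.00207335742323
```

```bash
cat >> h.py <<'E'
YAW=.341; R0=Rd(YAW); ax=R0[:,1]
C=np.array([542.,-224,0]); D=np.array([np.sin(YAW),-np.cos(YAW),0])*92
def favg(n=12):
    F=[]
    for _ in range(n): ctrl.hold(.05); F.append(sensors.read_state()['force'])
    return np.mean(F,0)
E
python3 - <<'E'
from h import *
np.set_printoptions(precision=2,suppress=True)
p=C+D; print(p)
ctrl.move_ptp(p+[0,0,200],R0); f0=favg(); print('empty',f0)
print(ctrl.move_l(p+[0,0,64],R0,vel=120,threshold=12))
f1=favg(4); ctrl.gripper_to(0,20); ctrl.hold(.2); s=sensors.read_state()
print(f1,'grip dF',(favg(4)-f1),'along x',(favg(4)-f1)@ax,s['grip_width'],s['grasp_force'],s['eef_pos'],s['t'])
E
```

```text
[ 572.77 -310.7     0.  ]
empty [0.05 0.16 0.15]
False
[ 0.46 -0.27 -0.35] grip dF [2.11 1.91 3.3 ] along x 3.25681673874624 56.37218707826101 23.636579956510104 [ 573.47 -310.71   64.51] 5.15
```

Lateral force on the tin is only 3 N, so the centring is good. Now a firm grip, pull, weigh and place.

```bash
cat >> h.py <<'E'
def lift(p,z0):
    ctrl.gripper_to(0,90); ctrl.hold(.2)
    ctrl.move_l(p+[0,0,z0+35],R0,vel=40); ctrl.move_l(p+[0,0,230],R0,vel=150); ctrl.hold(.4)
    f=favg(14); s=sensors.read_state(); print('force',f,'mass',-f[2]/9.81,'w',s['grip_width'],s['grasp_force'],'t',s['t'])
def place(q):
    ctrl.move_ptp(q+[0,0,230],R0); ctrl.move_l(q+[0,0,125],R0,vel=120); ctrl.hold(.2)
    hit=ctrl.move_l(q+[0,0,104],R0,vel=15,threshold=4)
    s=sensors.read_state(); print('hit',hit,s['eef_pos'],s['force'],s['t'])
def release(q):
    ctrl.gripper_to(85); ctrl.hold(.1); ctrl.move_l(q+[0,0,230],R0,vel=150)
E
python3 - <<'E'
from h import *
np.set_printoptions(precision=2,suppress=True)
p=C+D+ax; lift(p,64)
q=np.array([510,290,0.]); place(q)
E
```

```text
force [-0.13  0.04 -6.74] mass 0.6867758469136682 w 54.51312375407065 100.6125849019736 t 9.1167
hit True [509.97 290.   109.94] [ 0.84 -0.16  6.58] 13.4583
```

This tin weighs about 0.69 kg, at the top of the range, so it is very likely the heaviest. I'll park it and weigh the others.

```bash
python3 - <<'E'
from h import *
np.set_printoptions(precision=2,suppress=True)
q=np.array([510,290,0.]); release(q)
for p,q in [(C+ax,np.array([510,190,0.])),(C-D+ax,np.array([510,90,0.]))]:
    ctrl.move_ptp(p+[0,0,200],R0); print('empty',favg(6))
    if ctrl.move_l(p+[0,0,64],R0,vel=120,threshold=12): print('contact!'); break
    f=favg(4); ctrl.gripper_to(0,20); ctrl.hold(.1); print('lat',(favg(4)-f)@ax)
    lift(p,64)
    if sensors.read_state()['grip_width']<50: print('lost'); break
    place(q); release(q)
im,d=grab('top'); cv2.imwrite('pics/top2.png',cv2.resize(im[:,:,::-1],(800,600),interpolation=cv2.INTER_CUBIC))
print(sensors.read_state()['t'])
E
```

```text
empty [-0.24 -0.11 -0.09]
lat -2.166061318623937
force [ 0.01  0.03 -2.53] mass 0.25805376120275236 w 54.52066820897385 99.14002334699035 t 22.85
hit True [509.9  189.96 110.06] [-0.52  0.8   5.66] 26.5667
empty [ 0.    0.   -0.41]
lat -2.4150422439038346
force [-0.   -0.18 -3.78] mass 0.3851266248234401 w 54.44085857748437 99.82902636285871 t 35.3167
hit True [509.88  90.   109.92] [-0.21 -0.44  4.93] 38.4083
39.9417
```

View pics/top2.png

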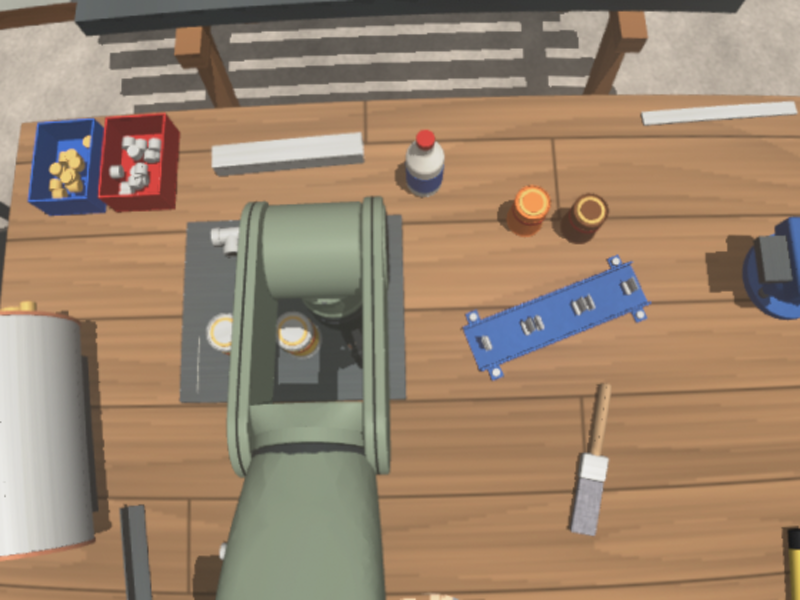

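The rack is empty and the tins are on the plate at about (222,332) and (297,335), with the third hidden under the arm. The first tin is clearly the heaviest (0.69 against 0.26 and 0.39 kg), so I'll pick it up again and then check the scene.

```bash
python3 - <<'E'
from h import *
np.set_printoptions(precision=2,suppress=True)
q=np.array([510,290,0.]); ctrl.move_ptp(q+[0,0,230],R0)
if ctrl.move_l(q+[0,0,109.5],R0,vel=120,threshold=12): print('contact!')
else:
    ctrl.gripper_to(0,20); lift(q,109)
    ctrl.move_l(q+[0,0,270],R0,vel=100); ctrl.hold(.5)
im,d=grab('scene'); cv2.imwrite('pics/s3.png',cv2.resize(im[:,:,::-1],(800,600),interpolation=cv2.INTER_CUBIC))
s=sensors.read_state(); print(s['t'],s['eef_pos'],s['force'])
E
```

```text
force [ 0.17  0.07 -6.67] mass 0.6794192454524256 w 54.798464694468116 96.10408083535731 t 45.5583
46.6583 [509.97 289.98 269.85] [ 1.11 -0.29 -6.88]
```

View pics/s3.png

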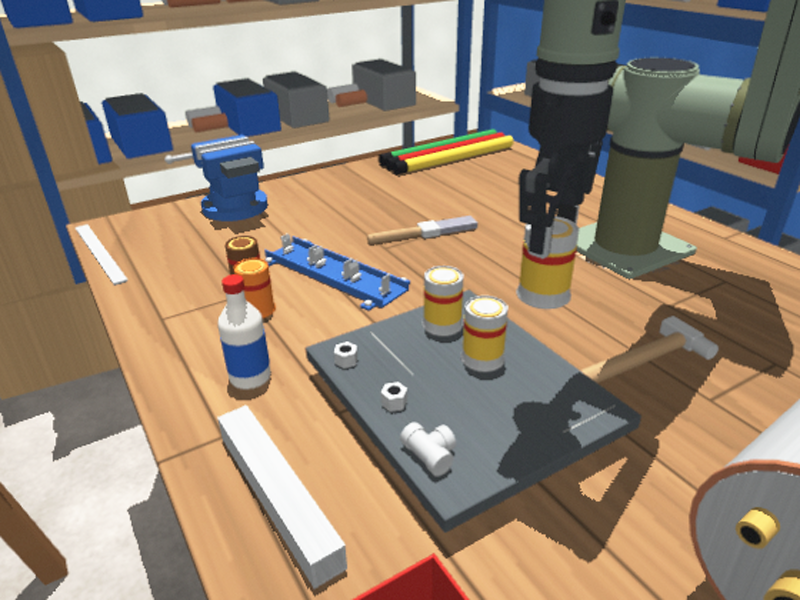

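Both lighter tins stand upright on the plate at (443,300) and (485,333). The heaviest is held upright at (547,262) with its underside about 16 cm above the plate, and the rest is undisturbed.

```bash
python3 -c "
from h import *
print(ctrl.finish_job())"
```

```text
the job is handed in; nothing more can be done
None
```

Job handed in: the heaviest tin (about 0.68 kg) is held upright about 16 cm above the plate, and the two lighter ones (about 0.26 and 0.39 kg) stand upright on it, after about 47 s of robot time.

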